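Find the full sample canister by its weight and stand it on the scale

TASK

Three of the four closed canisters in the slanted drain rack are empty and one still holds a sample; they look the same, so lift them to feel which is clearly the heaviest. Stand that one upright in the middle of the scale's pan and leave the three empties fully down in the pockets they came from. Do not drop any canister, and leave the bottles, the beaker and the timer where they are.

Things in the scene. Friction and masses are not known exactly. Their poses are not given: they have to be found in the camera images.
- pocket0 (a point): floor centre of pocket 0, at the -y end of the grey drain rack's row of four square sleeves (100 mm pitch along the rack's y). This point's axes are the rack's: z up, y along the row, turned up to 0.2 rad. Each sleeve leans 0.44 rad (25 degrees) from vertical to the rack's -x side (the robot's): its axis is (-0.426, 0, 0.905) in these axes
- pocket1 (a point): the same for pocket 1. Each sleeve is 56 mm wide inside, with walls 58 mm high along its leaning axis
- pocket2 (a point): the same for pocket 2. A seated canister stands on the sleeve's floor, leans against its -x wall, 3 mm from the centre line, and moves freely along the sleeve's axis
- pocket3 (a point): the same for pocket 3. An empty canister weighs 0.13 to 0.21 kg, the one with the sample 0.52 to 0.72 kg
- can_a_mid (a point): centre, half-way up, of a closed aluminium canister with a black screw cap: a cylinder 50 mm in diameter all the way up, 130 mm tall, +z along its axis to the cap. It stands in a pocket and leans with it, its upper 72 mm bare, with 50 mm free to its neighbours; grip it anywhere on the bare part, cap included
- can_b_mid (a point): another canister, the same outside; which letter stands in which pocket varies, and only weight tells the full one
- can_c_mid (a point): another canister, the same outside
- can_d_mid (a point): another canister, the same outside
- pan (a point): centre of the top of the spring scale's round steel pan, 124 mm in diameter, 80 mm above the bench when bare; z up; it sinks straight down under load. The white scale body under it (210 x 180 mm, its -x side 125 mm from this point) is 55 mm high
- platter (a joint): how far the scale's pan has sunk, in m: 0 when bare; about 2 mm for each newton above the first 0.5 N (an empty canister: 1 to 3 mm, the one with the sample: 9 to 13 mm); the stop is at 17 mm
- amber1_mid (a point): centre of an amber bottle, 80 mm diameter, 170 mm tall, standing behind the rack; to be left alone
- amber2_mid (a point): centre of an amber bottle, 72 mm diameter, 150 mm tall, standing behind the rack; to be left alone
- beaker_mid (a point): centre of a clear beaker, 60 mm diameter, 80 mm tall, behind the scale; to be left alone
- timer_mid (a point): centre of a flat yellow timer, 70 x 60 x 22 mm, lying before the rack; to be left alone
There are look-alikes about, which are no part of the job. What is shaped like the part that bears can_b_mid but turquoise is not meant. Leave any green look-alike of the part that bears can_c_mid alone.

How it is judged:
By the outcome, as a careful person would: the job done as asked, in the order asked, and still so for the second after the job is handed in, with the robot touching nothing.
It also fails if it takes over 72 s, if anything falls off the work surface, if the arm or the gripper's body presses on something with over 40 N, if the wrist force passes 120 N, or if a joint passes its speed limit or range.

ROBOT

A 6-joint arm with a two-finger parallel gripper is mounted at the origin on the work surface. World frame = base frame: x ahead of the robot, y to its left, z up, the work surface at z = 0. Lengths are in m, angles in rad, forces in N, time in s.
With the tool pointing down it reaches from about 0.25 to 0.85 m from the base axis. Payload 12.5 kg.
Tool frame: the origin (TCP) lies on the front face of the gripper's body, between the roots of the fingers; the fingertips stand nose_length ahead of it and the grasp point (between the pads) lies 65 mm ahead of it (nose_length is the distance from the TCP to the fingertips, in m); z points along the fingers, y is the line along which they close (so a half turn about z gives the same grasp; the last joint's range is limited). The gripper opens to 93 mm and grips with 3 to 60 N. Pads are 15 mm wide; open, the fingers measure 128 mm over their backs; the gripper's body (75 mm by 188 mm) begins 65 mm behind the grasp point.
Start: joints at [1.107, 0.351, 1.652, -0, 1.139, -0.085], TCP at [0.203, 0.511, 0.303] pointing down, gripper open.
Joint ranges: [-2.75, 2.75], [-0.79, 2.1], [0.01, 2.65], [-1.57, 4.71], [0.07, 3.14], [-2.87, 2.87]. Speed limits (rad/s): [2.22, 2.22, 2.79, 3.14, 3.14, 3.14].

INTERFACE

Orientations are given as [roll, pitch, yaw] about the fixed x, y, z axes, in that order (R = Rz(yaw) Ry(pitch) Rx(roll)).
In Python, from workcell import state, snapshot, close_job, nose_length gives the robot as it stands.
- The arm moves only by the tool apply_moves, never from a script. Its argument "moves" is a list of rows, each a list of 2 entries, a list of its own where there are three numbers: the shift along the tool's x, y, z each as a share of 12 cm, from -1 to 1, then the turn, a rotation vector about the tool's x, y, z each as a share of 360 degrees, from -1 to 1. A call has 1 to 20 rows; each row is the pose to reach, as a shift and turn from the pose commanded when the call began, along the tool's axes at that moment, turning the shorter way round; what a row does not reach only later rows make up. A row lasts 1/8 s, in which the tool goes at most 62.5 mm and 10.7 degrees, less where a joint would pass 70% of its speed; a pose out of reach is approached as far as the arm can. A call with a number of a shift or a turn outside -1 to 1 is refused whole. A call with a gripper value outside its range is refused whole. "grip" is the closure, from -1 (fully open) to 1 (shut), set as the call begins (left out, the last holds). The fingers move at their own pace and stop on an object; "squeeze" is the grip in N (left out, the last holds). Time passes only in rows, so rows that repeat a pose let the fingers close. It gives the time, the measured TCP pose, the force, the opening and the grip force at its end, in the units of the state.
- state(): the state, without advancing time (a new reading comes with each control period).
- snapshot(name): name is "side" or "top"; returns a dict with "frame" (420x560x3 uint8, blue, green, red), "mtx" (3x3 intrinsics, pixels), "R" (3x3) and "t" (3): a world point X has camera coordinates R X + t. Camera axes: x right, y down, z forward; pixel columns grow to the right and rows downward; lengths in m; the calibration is good to about 2 mm. A picture is of the moment at which its call begins. There is no depth.
- close_job(): hands the job in; it is judged then, once.
The state is a dict: "clock": time; "joint_positions": joint angles; "joint_vel": joint speeds; "joint_torque": joint torques, N m; "position": TCP position; "eef_rot": TCP orientation; "wrist_force": force on the tool from outside, world axes, zero at the start; "ft_torque": the same for the moment, N m; "opening": opening from 0.0 (shut) to 1.0 (fully open); "grip_force": force on a finger pad.
Only numpy, scipy, OpenCV 4.12 (cv2) and the standard library are available. Lean on these libraries where they do the work, as an engineer would, in place of code of your own. Each camera call takes 0.05 s, during which the arm holds its last target. There are 200 camera calls.

## Working session

There is one attempt and no reset: what is moved stays moved. The work goes in short steps, Python scripts to look and compute and a tool call to move; the robot and the scene stay as the last step left them, time stands still between calls to the robot, and variables do not carry over. Pictures are saved under pics/ and viewed, at most 10 in all, crops included, and the job is handed in when it is done.

Besides the shell and the picture viewer there is one more tool, called by a JSON object that holds its "method" and its "body", one argument or row to a line. apply_moves: Moves the arm, as the interface text tells. Shift numbers are shares of 12 cm and turn numbers shares of 360 degrees, none past 1 either way. Its arguments: {"type":"object","properties":{"moves":{"type":"array"},"grip":{"type":"number"},"squeeze":{"type":"number"}},"required":["moves"]}

```bash
mkdir -p pics; ls; python3 - <<'E'
from workcell import *
import cv2,numpy as np,pickle
print(state(),nose_length)
d={}
for n in("side","top"):
    s=snapshot(n);d[n]={k:np.array(s[k]) for k in s};cv2.imwrite(f"pics/{n}0.png",cv2.resize(s["frame"],(800,600),interpolation=cv2.INTER_CUBIC))
    print(n,s["mtx"],s["R"],s["t"])
pickle.dump(d,open("cam.pkl","wb"))
E
```

```text
pics
{'clock': 0.0, 'joint_positions': array([ 1.10741529e+00,  3.51265212e-01,  1.65242790e+00, -2.71104097e-05,
        1.13913913e+00, -8.46108429e-02]), 'joint_vel': array([-0.00043069,  0.00022748,  0.00065949, -0.00138764, -0.00056563,
       -0.00098479]), 'joint_torque': array([ 1.73529756e-03, -4.97314668e+01, -2.85256755e+01,  6.99726166e-02,
        2.57017300e-02, -9.17518128e-05]), 'position': array([0.20324942, 0.51079185, 0.30218406]), 'eef_rot': array([-3.14035542e+00, -8.02359530e-05,  2.76283377e+00]), 'wrist_force': array([-0.21768867,  0.63701083,  1.49181504]), 'ft_torque': array([-0.00084106,  0.0372059 ,  0.00914905]), 'grip_force': 0.0, 'opening': 0.9987539278092508} 0.0841
side [[383.06678415   0.         280.50669447]
 [  0.         383.06678415 217.96871293]
 [  0.           0.           1.        ]] [[ 0.94772743 -0.31899855  0.00725528]
 [-0.19325893 -0.59195795 -0.7824556 ]
 [ 0.25389703  0.74015249 -0.62266411]] [-0.49780493  0.16729299  0.747916  ]
top [[380.15592386   0.         279.11792921]
 [  0.         380.15592386 211.71413453]
 [  0.           0.           1.        ]] [[ 0.00914659 -0.99995044  0.00393112]
 [-0.97767252 -0.00976802 -0.20990718]
 [ 0.20993517 -0.00192342 -0.97771342]] [-2.12906858e-04  5.32793337e-01  8.30243057e-01]
```

View pics/side0.png

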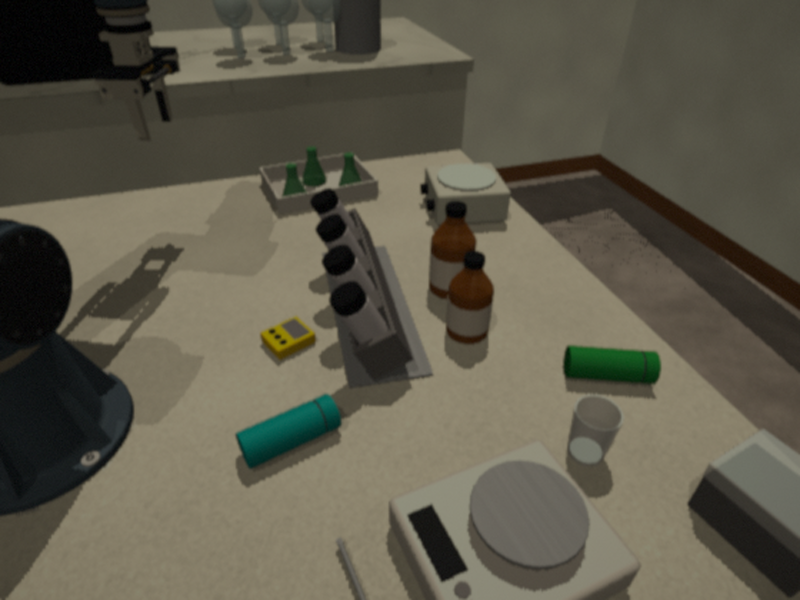

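View pics/top0.png

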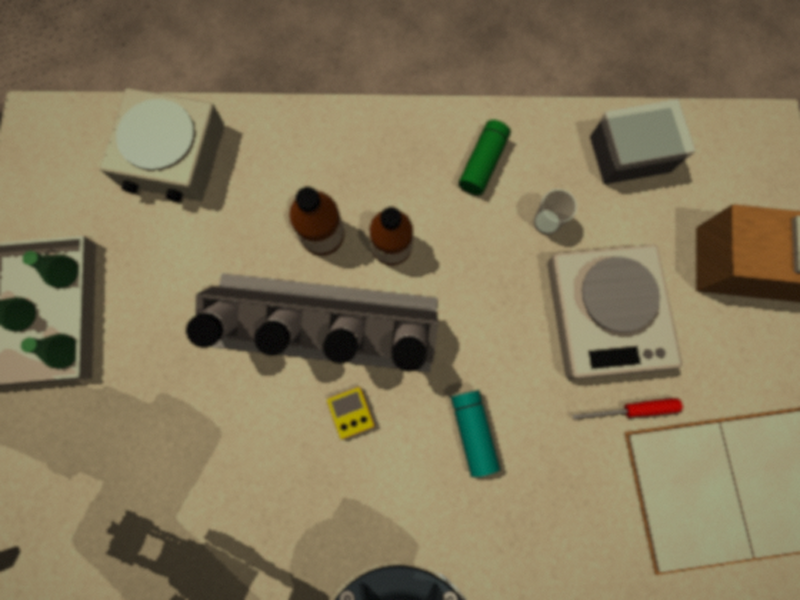

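The pictures show the four black-capped canisters in the rack, with caps in the top view at (206,330), (273,336), (342,345) and (409,352). What could be mistaken for them: the turquoise can at (477,434) and the green can at (485,157), both lying on the bench. What could be mistaken for the scale: the hotplate at (155,133). The real scale, with a display, is at (620,295). Next I'll take close crops to check this.

```bash
python3 - <<'E'
import cv2,numpy as np,pickle
d=pickle.load(open("cam.pkl","rb"))
def crop(n,x,y,w,h,s): return cv2.convertScaleAbs(cv2.resize(d[n]["frame"][y:y+h,x:x+w],None,fx=s,fy=s,interpolation=cv2.INTER_CUBIC),alpha=1.6)
im=np.zeros((600,800,3),np.uint8)
a=crop("top",125,185,200,75,4);im[:300,:800]=a
b=crop("top",385,165,100,100,3);im[300:,:300]=b
c=crop("side",270,310,160,100,3);im[300:,310:790]=c
cv2.imwrite("pics/c1.png",im)
cv2.imwrite("pics/c2.png",crop("side",205,125,110,150,4)[:600])
E
```

```text
(no output)
```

View pics/c1.png

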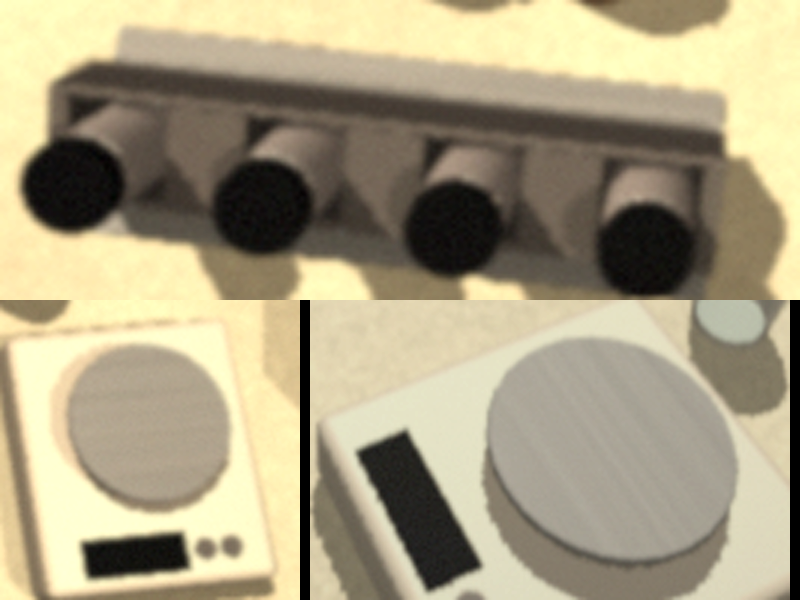

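View pics/c2.png

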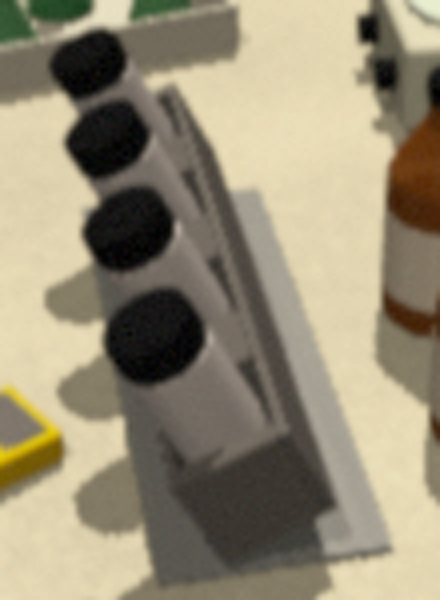

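The crops confirm the choice: four silver canisters with black caps in the grey rack, and the scale with a display and a steel pan. The pan's extents in the crop are x 67..230, y 345..503 in the top view and x 487..737, y 338..557 in the side view.

```bash
cat > fit.py <<'E'
import cv2,numpy as np,pickle
from scipy.optimize import least_squares
from scipy.spatial.transform import Rotation as Ro
d=pickle.load(open("cam.pkl","rb"))
def proj(n,X):
    c=d[n];p=(X@c["R"].T+c["t"])@c["mtx"].T;return p[:,:2]/p[:,2:]
th=np.linspace(0,2*np.pi,72,endpoint=False);ci=np.c_[np.cos(th),np.sin(th),0*th]
L=.44
def caps(p,i):
    Rz=Ro.from_euler("z",p[3]).as_matrix();R=Rz@Ro.from_euler("y",-L).as_matrix()
    m=p[:3]+Rz@[0,.1*i,0]+R@[-.003,0,0]
    return np.vstack([m+R@[0,0,.130]+.025*ci@R.T,m+R@[0,0,.130-p[4]]+.025*ci@R.T])
def bb(h): return np.r_[h.min(0),h.max(0)]
if __name__=="__main__":
    meas={}
    for n,(x0,y0,x1,y1) in {"top":(125,200,315,265),"side":(210,125,262,225)}.items():
        g=d[n]["frame"].max(2);m=np.zeros_like(g);m[y0:y1,x0:x1]=(g[y0:y1,x0:x1]<(38))*255
        k,_,st,ce=cv2.connectedComponentsWithStats(m)
        r=[(np.r_[st[j,0]-.5,st[j,1]-.5,st[j,0]+st[j,2]-.5,st[j,1]+st[j,3]-.5]) for j in range(1,k) if st[j,4]>120]
        r.sort(key=lambda b:-b[0] if n=="top" else -b[1]);meas[n]=r;print(n,np.array(r))
    f=lambda p:np.concatenate([bb(proj(n,caps(p,i)))-meas[n][i] for n in meas for i in range(4)])
    s=least_squares(f,[.45,-.1,.02,0,.02],loss="soft_l1");print("rack",s.x.round(4),f(s.x).round(1).reshape(2,4,4))
    P={"top":np.r_[385+67/3,165+45/3,385+230/3,165+203/3]-.33,"side":np.r_[270+177/3,310+38/3,270+427/3,310+257/3]-.33}
    g=lambda p:np.concatenate([bb(proj(n,np.r_[p[0],p[1],.08]+.062*ci))-P[n] for n in P])
    q=least_squares(g,[.5,-.4]);print("pan",q.x.round(4),q.fun.round(1))
E
python3 fit.py
```

```text
top [[273.5 235.5 299.5 258.5]
 [225.5 230.5 256.5 253.5]
 [176.5 224.5 211.5 248.5]
 [130.5 218.5 156.5 241.5]]
side [[231.5 196.5 255.5 221.5]
 [225.5 171.5 247.5 192.5]
 [221.5 149.5 241.5 169.5]
 [217.5 132.5 235.5 149.5]]
rack [ 0.4962 -0.0167  0.0262 -0.1043  0.0136] [[[ 0.8 -1.2 -0.9  0.8]
  [ 0.7 -1.6 -5.4  0.3]
  [ 1.9 -1.  -7.6 -0.2]
  [ 0.4 -0.4  0.5  1.4]]

 [[-1.1  0.9  0.2 -0.9]
  [-0.5  0.4  0.5 -0.1]
  [-1.   1.   0.1 -0.6]
  [-0.8 -0.1  0.7 -0.4]]]
pan [ 0.5474 -0.351 ] [ 1.  -0.9  1.1 -0.7 -0.9 -1.5 -0.4  0.3]
```

```bash
sed -i 's/<(38))\*255/<28)*255;m=cv2.morphologyEx(m,cv2.MORPH_OPEN,cv2.getStructuringElement(2,(9,9)))/' fit.py; python3 fit.py
```

```text
top [[274.5 236.5 298.5 258.5]
 [226.5 230.5 250.5 253.5]
 [178.5 225.5 202.5 247.5]
 [131.5 219.5 155.5 241.5]]
side [[231.5 197.5 255.5 220.5]
 [226.5 171.5 247.5 192.5]
 [222.5 150.5 240.5 168.5]
 [217.5 132.5 235.5 148.5]]
rack [ 0.4975 -0.0163  0.0237 -0.1033  0.0085] [[[-0.4 -2.  -0.2  0.3]
  [-0.3 -1.3  0.2 -0.1]
  [ 0.1 -1.7  0.9  0.5]
  [-0.4 -1.   0.8  1.1]]

 [[-0.5  0.7 -0.3 -0.9]
  [-0.9  1.2 -0.  -1. ]
  [-1.5  0.8  0.5 -0.4]
  [-0.4  0.6  0.1 -0.2]]]
pan [ 0.5474 -0.351 ] [ 1.  -0.9  1.1 -0.7 -0.9 -1.5 -0.4  0.3]
```

```bash
cat > h.py <<'E'
import numpy as np,sys
from scipy.spatial.transform import Rotation as Ro
from workcell import *
P0=np.array([.497,-.0165,.025]);Z=-.104
RK=Ro.from_euler("z",Z);SL=RK*Ro.from_euler("y",-.44)     # sleeve frame, z = axis
TOOL=SL*Ro.from_matrix(np.array([[-1,0,0],[0,1,0],[0,0,-1.]]))  # x->-x, y->y, z->-axis
def can(i,a,dx=-.003): # TCP pose with grasp point at axial height a in pocket i
    return P0+RK.apply([0,.1*i,0])+SL.apply([dx,0,a+.065]),TOOL
def down(x,y,z,yaw): # grasp point at x,y,z, pointing down
    return np.array([x,y,z+.065]),Ro.from_euler("xyz",[np.pi,0,yaw])
def rel(T,p=None,r=None):
    s=state();p=s["position"] if p is None else p;r=Ro.from_euler("xyz",s["eef_rot"]) if r is None else r
    print((r.inv().apply(T[0]-p)/.12).round(3).tolist(),((r.inv()*T[1]).as_rotvec()/2/np.pi).round(4).tolist())
    return T
E
python3 - <<'E'
from h import *
T=can(3,.19);print(T[0],T[1].as_euler("xyz"))
rel(T); rel(can(3,.11),T[0],T[1])
E
```

```text
[0.41741649 0.2934364  0.25443386] [3.14159265 0.44       3.03759265]
[-2.328, -1.023, 0.399] [-0.0098, -0.0696, -0.043]
[0.0, -0.0, 0.667] [0.0, 0.0, 0.0]
```

{"method": "apply_moves", "body": {
  "moves": [
    [[-1,-0.45,-0.1],[0,0,0]],
    [[-1,-0.45,-0.1],[0,0,0]],
    [[-1,-0.45,-0.1],[0,0,0]]
  ],
  "grip": -1,
  "squeeze": 25
}}

```text
clock: 0.48
position: [0.2967, 0.4144, 0.3149]
eef_rot: [-3.141, 0.0, 2.759]
wrist_force: [-0.7, 0.7, 0.9]
opening: 1.004
grip_force: 0.0
```

{"method": "apply_moves", "body": {
  "moves": [
    [[-1,-0.45,0.1],[-0.01,-0.07,-0.043]],
    [[-1,-0.45,0.1],[-0.01,-0.07,-0.043]],
    [[-1,-0.45,0.1],[-0.01,-0.07,-0.043]],
    [[-1,-0.45,0.1],[-0.01,-0.07,-0.043]],
    [[-1,-0.45,0.1],[-0.01,-0.07,-0.043]]
  ]
}}

```text
clock: 1.1
position: [0.386, 0.3228, 0.3029]
eef_rot: [3.139, 0.441, 3.036]
wrist_force: [0.3, -0.7, 0.5]
opening: 0.997
grip_force: 0.0
```

```bash
python3 -c "
from h import *
print(state()['clock'],state()['joint_positions']);rel(can(3,.19))"
```

```text
1.1 [ 0.72415247  0.18970851  1.91946006 -0.46193493  0.77727858 -0.45068978]
[-0.086, -0.217, 0.486] [0.0004, 0.0001, -0.0003]
```

{"method": "apply_moves", "body": {
  "moves": [
    [[-0.086,-0.217,0.3],[0,0,0]],
    [[-0.086,-0.217,0.45],[0,0,0]],
    [[-0.086,-0.217,0.45],[0,0,0]],
    [[-0.086,-0.217,0.45],[0,0,0]]
  ]
}}

```text
clock: 1.6
position: [0.416, 0.2934, 0.259]
eef_rot: [3.139, 0.443, 3.037]
wrist_force: [1.1, 0.5, 0.0]
opening: 1.003
grip_force: 0.0
```

```bash
python3 - <<'E'
from h import *
import cv2
rel(can(3,.11));
a=snapshot("top")["frame"][150:270,100:330];b=snapshot("side")["frame"][80:230,180:330]
im=np.zeros((600,690,3),np.uint8);im[:280]=cv2.resize(a,None,fx=3,fy=3)[80:360] ;im[280:600,:320]=cv2.resize(b,(320,320));cv2.imwrite("pics/d.png",cv2.convertScaleAbs(im,alpha=1.5))
E
```

```text
[0.007, -0.0, 0.706] [0.0004, 0.0004, -0.0001]
```

View pics/d.png

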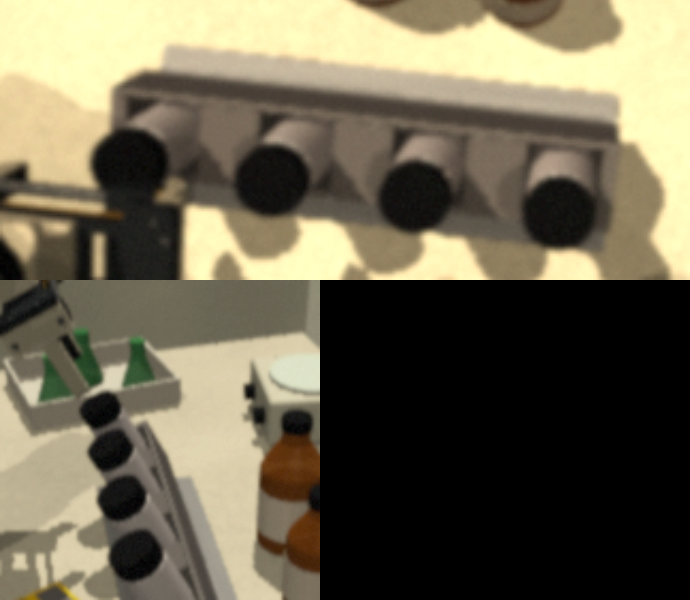

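The picture shows the gripper hovering on the sleeve axis just beyond can 3, whose cap is at (130,165). The tips are still above the cap.

{"method": "apply_moves", "body": {
  "moves": [
    [[0.007,0,0.25],[0,0,0]],
    [[0.007,0,0.5],[0,0,0]],
    [[0.007,0,0.7],[0,0,0]],
    [[0.007,0,0.7],[0,0,0]]
  ]
}}

```text
clock: 2.2
position: [0.4509, 0.2892, 0.1814]
eef_rot: [3.141, 0.442, 3.037]
wrist_force: [-0.1, -0.6, 1.5]
opening: 1.0
grip_force: 0.0
```

{"method": "apply_moves", "body": {
  "moves": [
    [[0,0,0],[0,0,0]],
    [[0,0,0],[0,0,0]],
    [[0,0,0],[0,0,0]],
    [[0,0,0],[0,0,0]],
    [[0,0,0],[0,0,0]]
  ],
  "grip": 1
}}

```text
clock: 2.82
position: [0.4511, 0.2893, 0.1822]
eef_rot: [3.139, 0.443, 3.037]
wrist_force: [-1.1, -0.3, 1.8]
opening: 0.538
grip_force: 25.0
```

```bash
python3 -c "
from h import *
print(state());rel(can(3,.11))"
```

```text
{'clock': 2.825, 'joint_positions': array([ 0.58077842,  0.42312536,  1.96097047, -0.61881956,  0.48336397,
       -0.37242701]), 'joint_vel': array([-0.00130339,  0.00179081, -0.00117497, -0.00011802, -0.00299937,
       -0.00054255]), 'joint_torque': array([-2.64759315e-01, -4.59646726e+01, -2.10325295e+01, -5.57895731e-01,
       -3.85174435e-01, -7.79605529e-03]), 'position': array([0.45106741, 0.28926302, 0.18219527]), 'eef_rot': array([3.13933483, 0.44305648, 3.0370234 ]), 'wrist_force': array([-1.10185081, -0.28982066,  1.78103731]), 'ft_torque': array([0.08003336, 0.19295221, 0.06761006]), 'grip_force': 24.994731545448303, 'opening': 0.5380262993470609}
[-0.001, 0.005, 0.002] [0.0003, 0.0005, -0.0001]
```

{"method": "apply_moves", "body": {
  "moves": [
    [[0,0,-0.1],[0,0,0]],
    [[-0.02,0,-0.2],[0,0,0]],
    [[-0.02,0,-0.25],[0,0,0]],
    [[-0.02,0,-0.25],[0,0,0]],
    [[-0.02,0,-0.25],[0,0,0]]
  ]
}}

```text
clock: 3.45
position: [0.4403, 0.2902, 0.21]
eef_rot: [3.14, 0.443, 3.037]
wrist_force: [0.2, -0.0, -0.9]
opening: 0.534
grip_force: 25.0
```

```bash
cat > w.py <<'E'
from h import *
F=[];Q=[]
for _ in range(8):
    s=state();F.append(s["wrist_force"]);Q.append(s["joint_torque"][1:3]);snapshot("top")
print(np.mean(F,0).round(2),np.std(F,0).round(2),np.mean(Q,0).round(2),state()["clock"]);rel(can(int(sys.argv[1]),.11))
E
python3 w.py 3
```

```text
[-0.15  0.15 -1.24] [0.33 0.21 0.49] [-45.61 -23.39] 3.85
[0.018, 0.006, 0.25] [0.0003, 0.0004, -0.0001]
```

{"method": "apply_moves", "body": {
  "moves": [
    [[0,0,0.12],[0,0,0]],
    [[0.02,0,0.2],[0,0,0]],
    [[0.02,0,0.245],[0,0,0]],
    [[0.02,0,0.25],[0,0,0]],
    [[0.02,0,0.25],[0,0,0]],
    [[0.02,0,0.25],[0,0,0]]
  ]
}}

```text
clock: 4.6
position: [0.4511, 0.2892, 0.1819]
eef_rot: [3.14, 0.443, 3.037]
wrist_force: [1.4, -0.1, -1.9]
opening: 0.532
grip_force: 25.0
```

{"method": "apply_moves", "body": {
  "moves": [
    [[0,0,0],[0,0,0]],
    [[0,0,0],[0,0,0]],
    [[0,0,0],[0,0,0]],
    [[0,0,0],[0,0,0]],
    [[0,0,0],[0,0,0]],
    [[0,0,-0.2],[0,0,0]],
    [[0,0,-0.45],[0,0,0]],
    [[0,0,-0.6],[0,0,0]],
    [[0,0,-0.6],[0,0,0]],
    [[0,-0.3,-0.6],[0,0,0]],
    [[0,-0.6,-0.6],[0,0,0]],
    [[0,-0.833,-0.6],[0,0,0]],
    [[0,-0.833,-0.6],[0,0,0]],
    [[0,-0.833,-0.6],[0,0,0]]
  ],
  "grip": -1
}}

```text
clock: 6.35
position: [0.4104, 0.1932, 0.2466]
eef_rot: [3.139, 0.443, 3.037]
wrist_force: [0.1, -0.2, 0.7]
opening: 0.999
grip_force: 0.0
```

```bash
python3 w.py 2
```

```text
[ 0.02 -0.03  0.23] [0.23 0.42 0.24] [-33.84 -23.81] 6.75
[-0.002, 0.003, 0.599] [0.0003, 0.0005, -0.0]
```

{"method": "apply_moves", "body": {
  "moves": [
    [[0,0,0.25],[0,0,0]],
    [[0,0,0.5],[0,0,0]],
    [[0,0,0.6],[0,0,0]],
    [[0,0,0.6],[0,0,0]]
  ]
}}

```text
clock: 7.25
position: [0.4407, 0.1897, 0.1816]
eef_rot: [3.14, 0.442, 3.037]
wrist_force: [-1.1, -0.7, 0.8]
opening: 0.997
grip_force: 0.0
```

{"method": "apply_moves", "body": {
  "moves": [
    [[0,0,0],[0,0,0]],
    [[0,0,0],[0,0,0]],
    [[0,0,0],[0,0,0]],
    [[0,0,0],[0,0,0]],
    [[0,0,0],[0,0,0]],
    [[0,0,-0.1],[0,0,0]],
    [[-0.02,0,-0.2],[0,0,0]],
    [[-0.02,0,-0.25],[0,0,0]],
    [[-0.02,0,-0.25],[0,0,0]],
    [[-0.02,0,-0.25],[0,0,0]]
  ],
  "grip": 1
}}

```text
clock: 8.5
position: [0.43, 0.1908, 0.2098]
eef_rot: [3.14, 0.443, 3.037]
wrist_force: [-0.5, 0.7, -1.5]
opening: 0.534
grip_force: 25.0
```

```bash
python3 w.py 2
```

```text
[ 0.05  0.07 -1.91] [0.41 0.42 0.33] [-38.49 -22.27] 8.9
[0.018, 0.006, 0.248] [0.0003, 0.0004, -0.0001]
```

Pocket 2 weighs about 2.1 N, so it is empty too. On to pocket 1.

{"method": "apply_moves", "body": {
  "moves": [
    [[0,0,0.12],[0,0,0]],
    [[0.02,0,0.2],[0,0,0]],
    [[0.02,0,0.245],[0,0,0]],
    [[0.02,0,0.252],[0,0,0]],
    [[0.02,0,0.252],[0,0,0]],
    [[0.02,0,0.252],[0,0,0]]
  ]
}}

```text
clock: 9.65
position: [0.4409, 0.1898, 0.1815]
eef_rot: [3.14, 0.443, 3.037]
wrist_force: [-0.4, -0.3, 1.8]
opening: 0.537
grip_force: 25.0
```

{"method": "apply_moves", "body": {
  "moves": [
    [[0,0,0],[0,0,0]],
    [[0,0,0],[0,0,0]],
    [[0,0,0],[0,0,0]],
    [[0,0,0],[0,0,0]],
    [[0,0,0],[0,0,0]],
    [[0,0,-0.2],[0,0,0]],
    [[0,0,-0.45],[0,0,0]],
    [[0,0,-0.6],[0,0,0]],
    [[0,0,-0.6],[0,0,0]],
    [[0,-0.3,-0.6],[0,0,0]],
    [[0,-0.6,-0.6],[0,0,0]],
    [[0,-0.833,-0.6],[0,0,0]],
    [[0,-0.833,-0.6],[0,0,0]],
    [[0,-0.833,-0.6],[0,0,0]],
    [[0,-0.833,-0.3],[0,0,0]],
    [[0,-0.833,-0.1],[0,0,0]],
    [[0,-0.833,0],[0,0,0]],
    [[0,-0.833,0],[0,0,0]]
  ],
  "grip": -1
}}

```text
clock: 11.9
position: [0.4305, 0.091, 0.1805]
eef_rot: [3.14, 0.441, 3.038]
wrist_force: [-1.2, 0.3, -0.5]
opening: 1.001
grip_force: 0.0
```

{"method": "apply_moves", "body": {
  "moves": [
    [[0,0,0],[0,0,0]],
    [[0,0,0],[0,0,0]],
    [[0,0,0],[0,0,0]],
    [[0,0,0],[0,0,0]],
    [[0,0,0],[0,0,0]],
    [[0,0,-0.1],[0,0,0]],
    [[-0.02,0,-0.2],[0,0,0]],
    [[-0.02,0,-0.25],[0,0,0]],
    [[-0.02,0,-0.25],[0,0,0]],
    [[-0.02,0,-0.25],[0,0,0]]
  ],
  "grip": 1
}}

```text
clock: 13.15
position: [0.4198, 0.0914, 0.2092]
eef_rot: [3.14, 0.442, 3.037]
wrist_force: [-0.1, -0.5, -1.3]
opening: 0.532
grip_force: 25.0
```

```bash
python3 w.py 1
```

```text
[-0.22 -0.3  -1.47] [0.33 0.2  0.56] [-32.68 -21.36] 13.55
[0.018, 0.005, 0.245] [0.0003, 0.0004, -0.0001]
```

Pocket 1 weighs about 1.7 N and is empty as well. Pocket 0 should hold the sample, so I'll lift it to check.

{"method": "apply_moves", "body": {
  "moves": [
    [[0,0,0.12],[0,0,0]],
    [[0.02,0,0.2],[0,0,0]],
    [[0.02,0,0.245],[0,0,0]],
    [[0.02,0,0.252],[0,0,0]],
    [[0.02,0,0.252],[0,0,0]],
    [[0.02,0,0.252],[0,0,0]]
  ]
}}

```text
clock: 14.3
position: [0.4306, 0.0903, 0.1814]
eef_rot: [3.14, 0.443, 3.037]
wrist_force: [-2.3, -1.3, 4.0]
opening: 0.534
grip_force: 25.0
```

{"method": "apply_moves", "body": {
  "moves": [
    [[0,0,0],[0,0,0]],
    [[0,0,0],[0,0,0]],
    [[0,0,0],[0,0,0]],
    [[0,0,0],[0,0,0]],
    [[0,0,0],[0,0,0]],
    [[0,0,-0.2],[0,0,0]],
    [[0,0,-0.45],[0,0,0]],
    [[0,0,-0.6],[0,0,0]],
    [[0,0,-0.6],[0,0,0]],
    [[0,-0.3,-0.6],[0,0,0]],
    [[0,-0.6,-0.6],[0,0,0]],
    [[0,-0.833,-0.6],[0,0,0]],
    [[0,-0.833,-0.6],[0,0,0]],
    [[0,-0.833,-0.6],[0,0,0]],
    [[0,-0.833,-0.3],[0,0,0]],
    [[0,-0.833,-0.1],[0,0,0]],
    [[0,-0.833,0],[0,0,0]],
    [[0,-0.833,0],[0,0,0]]
  ],
  "grip": -1
}}

```text
clock: 16.55
position: [0.4202, -0.0085, 0.1805]
eef_rot: [3.139, 0.441, 3.038]
wrist_force: [-0.0, 0.4, -1.1]
opening: 1.003
grip_force: 0.0
```

{"method": "apply_moves", "body": {
  "moves": [
    [[0,0,0],[0,0,0]],
    [[0,0,0],[0,0,0]],
    [[0,0,0],[0,0,0]],
    [[0,0,0],[0,0,0]],
    [[0,0,0],[0,0,0]],
    [[0,0,-0.1],[0,0,0]],
    [[-0.02,0,-0.2],[0,0,0]],
    [[-0.02,0,-0.25],[0,0,0]],
    [[-0.02,0,-0.25],[0,0,0]],
    [[-0.02,0,-0.25],[0,0,0]]
  ],
  "grip": 1,
  "squeeze": 45
}}

```text
clock: 17.8
position: [0.4094, -0.008, 0.2089]
eef_rot: [3.139, 0.442, 3.037]
wrist_force: [1.0, -0.6, -6.8]
opening: 0.532
grip_force: 45.0
```

```bash
python3 w.py 0; python3 -c "
from h import *
rel(can(0,.25));rel(down(.5474,-.351,.31,3.0));T=can(0,.25);rel(down(.5474,-.351,.31,3.0),*T)"
```

```text
[ 0.15 -0.08 -6.8 ] [0.41 0.3  0.31] [-32.29 -23.1 ] 18.2
[0.017, 0.005, 0.241] [0.0003, 0.0004, -0.0001]
[0.014, 0.007, -0.926] [0.0003, 0.0004, -0.0001]
[-1.894, -2.722, -0.638] [0.0016, 0.0704, 0.0059]
[-1.907, -2.729, 0.287] [0.0013, 0.07, 0.0059]
```

Pocket 0 reads about 7 N, so it holds the sample. I'll lift it clear and carry it to the scale.

{"method": "apply_moves", "body": {
  "moves": [
    [[0,0,-0.1],[0,0,0]],
    [[0,0,-0.25],[0,0,0]],
    [[0,0,-0.4],[0,0,0]],
    [[0,0,-0.55],[0,0,0]],
    [[0,0,-0.7],[0,0,0]],
    [[0,0,-0.83],[0,0,0]],
    [[0,0,-0.93],[0,0,0]],
    [[0,0,-0.93],[0,0,0]]
  ]
}}

```text
clock: 19.2
position: [0.3619, -0.0032, 0.3108]
eef_rot: [3.14, 0.445, 3.037]
wrist_force: [0.1, -0.6, -7.7]
opening: 0.535
grip_force: 45.0
```

{"method": "apply_moves", "body": {
  "moves": [
    [[-0.05,-0.15,0],[0,0,0]],
    [[-0.1,-0.35,0],[0,0,0]],
    [[-0.2,-0.6,0],[0,0.01,0]],
    [[-0.3,-0.8,0.03],[0,0.02,0.001]],
    [[-0.45,-1,0.05],[0,0.035,0.002]],
    [[-0.6,-1,0.08],[0,0.05,0.004]],
    [[-0.7,-1,0.1],[0.001,0.06,0.005]],
    [[-0.75,-1,0.1],[0.001,0.07,0.006]],
    [[-0.75,-1,0.1],[0.001,0.07,0.006]]
  ]
}}

```text
clock: 20.32
position: [0.4364, -0.1318, 0.3368]
eef_rot: [3.137, 0.003, 3.0]
wrist_force: [0.0, 0.2, -7.1]
opening: 0.533
grip_force: 45.0
```

```bash
python3 -c "
from h import *
rel(down(.5474,-.351,.31,3.0));print(state()['joint_positions'])"
```

```text
[-1.174, -1.677, -0.322] [0.0007, 0.0005, 0.0001]
[-0.39751281  0.13850375  1.84037408  0.00525834  1.16076888 -1.82928987]
```

{"method": "apply_moves", "body": {
  "moves": [
    [[-0.1,-0.2,-0.05],[0,0,0]],
    [[-0.25,-0.4,-0.1],[0,0,0]],
    [[-0.4,-0.6,-0.1],[0,0,0]],
    [[-0.55,-0.8,-0.1],[0,0,0]],
    [[-0.7,-1,-0.1],[0,0,0]],
    [[-0.7,-1,-0.1],[0,0,0]]
  ]
}}

```text
clock: 21.08
position: [0.502, -0.2636, 0.3483]
eef_rot: [3.138, 0.004, 2.999]
wrist_force: [0.2, 0.7, -7.1]
opening: 0.532
grip_force: 45.0
```

{"method": "apply_moves", "body": {
  "moves": [
    [[-0.15,-0.22,0],[0,0,0]],
    [[-0.3,-0.42,0],[0,0,0]],
    [[-0.42,-0.6,0],[0,0,0]],
    [[-0.474,-0.677,0],[0,0,0]],
    [[-0.474,-0.677,0],[0,0,0]],
    [[-0.474,-0.677,0],[0,0,0]]
  ]
}}

```text
clock: 21.82
position: [0.5464, -0.3499, 0.3491]
eef_rot: [3.137, 0.003, 3.0]
wrist_force: [0.7, 0.6, -7.4]
opening: 0.535
grip_force: 45.0
```

```bash
python3 - <<'E'
from h import *
import cv2
a=snapshot("top")["frame"][120:280,330:530];b=snapshot("side")["frame"][220:420,250:450]
im=np.zeros((600,800,3),np.uint8);im[:320,:400]=cv2.resize(a,(400,320));im[:400,400:]=cv2.resize(b,(400,400));cv2.imwrite("pics/e.png",cv2.convertScaleAbs(im[:400],alpha=1.4))
rel(down(.5474,-.351,.2,3.0));print(state()['position'],state()['eef_rot'])
E
```

```text
[-0.007, -0.01, 0.703] [0.0007, 0.0005, 0.0001]
[ 0.54647286 -0.35001689  0.34931315] [3.13736489e+00 3.05935973e-03 3.00057282e+00]
```

View pics/e.png

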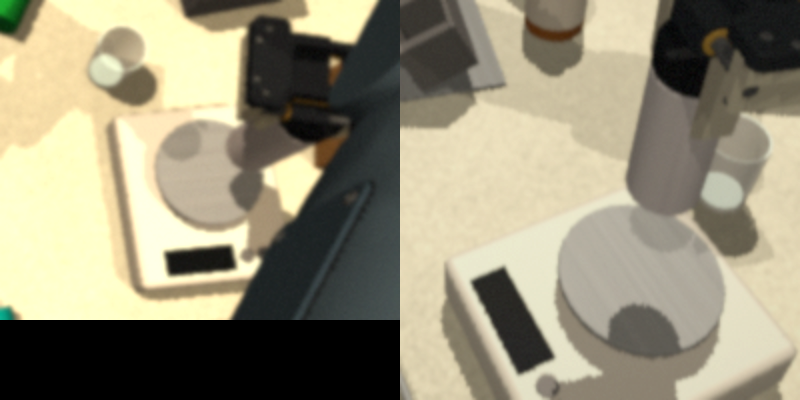

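The canister hangs upright above the pan, its bottom at about (665,205) in the side view, clear of the beaker and the body of the scale.

{"method": "apply_moves", "body": {
  "moves": [
    [[-0.007,-0.01,0.1],[0.0007,0.0005,0]],
    [[-0.007,-0.01,0.25],[0.0007,0.0005,0]],
    [[-0.007,-0.01,0.4],[0.0007,0.0005,0]],
    [[-0.007,-0.01,0.55],[0.0007,0.0005,0]],
    [[-0.007,-0.01,0.65],[0.0007,0.0005,0]],
    [[-0.007,-0.01,0.7],[0.0007,0.0005,0]],
    [[-0.007,-0.01,0.7],[0.0007,0.0005,0]],
    [[-0.007,-0.01,0.7],[0.0007,0.0005,0]]
  ]
}}

```text
clock: 22.92
position: [0.5478, -0.3519, 0.2658]
eef_rot: [-3.141, 0.001, 3.0]
wrist_force: [-0.9, 0.3, -7.3]
opening: 0.529
grip_force: 45.0
```

```bash
python3 - <<'E'
from h import *
import cv2
from fit import proj,ci
b=snapshot("side")["frame"];a=snapshot("top")["frame"]
p=state()["position"];print(state())
b=cv2.resize(b[250:420,280:470],None,fx=4,fy=4,interpolation=cv2.INTER_CUBIC)[:600];b=cv2.convertScaleAbs(b,alpha=1.4)
for c,r,col in((np.r_[p[:2],p[2]-.175],.025,(0,0,255)),(np.r_[.5474,-.351,.08],.062,(255,0,0))):
    cv2.polylines(b,[((proj("side",c+r*ci)-[280,250]+.5)*4).astype(int)],True,col,1)
cv2.imwrite("pics/f.png",b)
E
```

```text
{'clock': 23.025, 'joint_positions': array([-6.42357543e-01,  5.69650211e-01,  1.40604282e+00, -3.73816802e-04,
        1.16493192e+00, -2.07151678e+00]), 'joint_vel': array([ 9.01427422e-04,  4.65591708e-05,  1.50463372e-03, -8.54005621e-04,
        4.71998374e-04, -7.06861517e-04]), 'joint_torque': array([-4.53768385e-03, -6.64647174e+01, -3.15452278e+01, -5.02435549e-02,
        5.98108443e-02, -7.04734975e-05]), 'position': array([ 0.54776249, -0.3518517 ,  0.26572443]), 'eef_rot': array([-3.14082670e+00,  6.83940119e-04,  3.00010324e+00]), 'wrist_force': array([-0.17023158, -1.0647752 , -6.56606891]), 'ft_torque': array([-0.01085721, -0.00607606, -0.01623503]), 'grip_force': 44.99142944812775, 'opening': 0.533255947836281}
```

View pics/f.png

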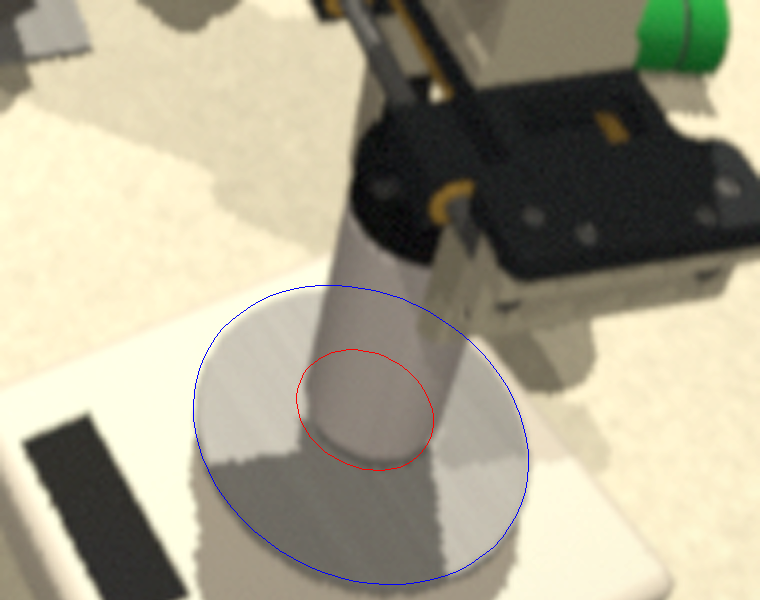

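The overlay agrees with the picture: the can's bottom (around (365,405)) sits inside the pan ring, centred to within about 3 mm. Now I'll lower it slowly.

{"method": "apply_moves", "body": {
  "moves": [
    [[0,0,0.03],[0,0,0]],
    [[0,0,0.06],[0,0,0]],
    [[0,0,0.09],[0,0,0]],
    [[0,0,0.11],[0,0,0]],
    [[0,0,0.13],[0,0,0]],
    [[0,0,0.13],[0,0,0]],
    [[0,0,0.13],[0,0,0]]
  ]
}}

```text
clock: 23.9
position: [0.5476, -0.3518, 0.2496]
eef_rot: [-3.141, -0.0, 3.0]
wrist_force: [-0.5, -0.2, -6.7]
opening: 0.535
grip_force: 45.0
```

```bash
python3 w.py 0
```

```text
[ 0.13 -0.14 -6.8 ] [0.44 0.36 0.34] [-66.91 -31.02] 24.3
[1.455, 2.682, 0.562] [-0.0014, -0.07, -0.0059]
```

{"method": "apply_moves", "body": {
  "moves": [
    [[0,0,0.015],[0,0,0]],
    [[0,0,0.03],[0,0,0]],
    [[0,0,0.045],[0,0,0]],
    [[0,0,0.045],[0,0,0]]
  ]
}}

```text
clock: 24.8
position: [0.5477, -0.3518, 0.2441]
eef_rot: [-3.141, -0.0, 3.0]
wrist_force: [-0.8, 0.3, -4.6]
opening: 0.533
grip_force: 45.0
```

```bash
python3 w.py 0
```

```text
[-0.01 -0.04 -4.59] [0.38 0.33 0.38] [-65.56 -29.95] 25.2
[1.455, 2.682, 0.517] [-0.0014, -0.07, -0.0059]
```

{"method": "apply_moves", "body": {
  "moves": [
    [[0,0,0.015],[0,0,0]],
    [[0,0,0.03],[0,0,0]],
    [[0,0,0.045],[0,0,0]],
    [[0,0,0.06],[0,0,0]],
    [[0,0,0.072],[0,0,0]],
    [[0,0,0.072],[0,0,0]],
    [[0,0,0.072],[0,0,0]]
  ]
}}

```text
clock: 26.08
position: [0.5476, -0.3518, 0.2356]
eef_rot: [-3.141, -0.0, 3.0]
wrist_force: [-0.6, -0.2, -0.0]
opening: 0.532
grip_force: 45.0
```

```bash
python3 w.py 0
```

```text
[-0.23 -0.34 -0.11] [0.4  0.61 0.44] [-63.07 -28.16] 26.475
[1.455, 2.683, 0.444] [-0.0014, -0.07, -0.0059]
```

The load now rests fully on the scale. Release and retreat.

{"method": "apply_moves", "body": {
  "moves": [
    [[0,0,0],[0,0,0]],
    [[0,0,0],[0,0,0]]
  ],
  "squeeze": 5
}}

```text
clock: 26.72
position: [0.5476, -0.3518, 0.2355]
eef_rot: [-3.141, -0.0, 3.0]
wrist_force: [-0.8, -0.6, -0.2]
opening: 0.534
grip_force: 5.0
```

{"method": "apply_moves", "body": {
  "moves": [
    [[0,0,0],[0,0,0]],
    [[0,0,0],[0,0,0]],
    [[0,0,0],[0,0,0]],
    [[0,0,0],[0,0,0]],
    [[0,0,0],[0,0,0]],
    [[0,0,0],[0,0,0]],
    [[0,0,-0.08],[0,0,0]],
    [[0,0,-0.2],[0,0,0]],
    [[0,0,-0.35],[0,0,0]],
    [[0,0,-0.55],[0,0,0]],
    [[0,0,-0.8],[0,0,0]],
    [[0,0,-1],[0,0,0]],
    [[0,0,-1],[0,0,0]]
  ],
  "grip": -1
}}

```text
clock: 28.35
position: [0.548, -0.3519, 0.3582]
eef_rot: [-3.139, 0.004, 3.0]
wrist_force: [0.1, -0.1, -1.0]
opening: 0.999
grip_force: 0.0
```

{"method": "apply_moves", "body": {
  "moves": [
    [[0.3,0.2,-0.1],[0,0,0]],
    [[0.6,0.2,-0.1],[0,0,0]],
    [[0.9,0.2,-0.1],[0,0,0]],
    [[1,0.2,-0.1],[0,0,0]],
    [[1,0.2,-0.1],[0,0,0]]
  ]
}}

```text
clock: 28.98
position: [0.4322, -0.3112, 0.3674]
eef_rot: [-3.141, -0.0, 2.999]
wrist_force: [-0.1, -0.7, 0.0]
opening: 0.998
grip_force: 0.0
```

```bash
python3 - <<'E'
from workcell import *
import cv2,numpy as np
a=snapshot("top")["frame"];b=snapshot("side")["frame"]
im=np.zeros((600,800,3),np.uint8)
im[:300,:400]=cv2.resize(a,(400,300));im[300:,:400]=cv2.resize(a[185:260,125:325],(400,150)).repeat(2,0)
im[:,400:]=cv2.resize(b[120:420,205:405],(400,600))
cv2.imwrite("pics/g.png",cv2.convertScaleAbs(im,alpha=1.4))
E
```

```text
(no output)
```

View pics/g.png

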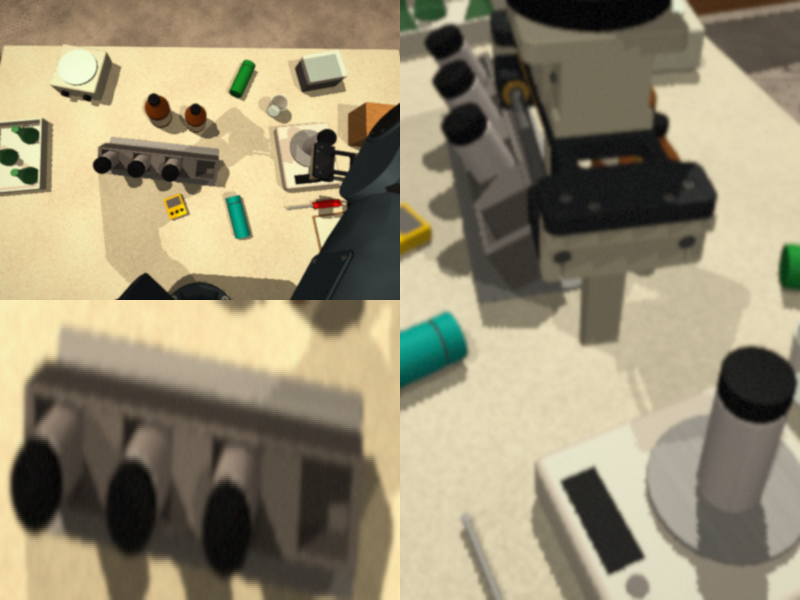

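The full can stands upright at the middle of the pan. The three empties are in pockets 1 to 3, with caps at (37,485), (132,505) and (228,525) in the crop. I'll check that they are seated against the first picture, then hand in.

```bash
python3 - <<'E'
from workcell import *
import cv2,numpy as np
for n,(x0,y0,x1,y1) in {"top":(125,200,315,265),"side":(210,125,262,225)}.items():
    g=snapshot(n)["frame"].max(2);m=np.zeros_like(g);m[y0:y1,x0:x1]=(g[y0:y1,x0:x1]<28)*255
    m=cv2.morphologyEx(m,cv2.MORPH_OPEN,cv2.getStructuringElement(2,(9,9)))
    print(n,cv2.connectedComponentsWithStats(m)[2][1:])
E
```

```text
top [[132 220  24  22 409]
 [178 226  25  23 441]
 [227 231  25  23 438]]
side [[219 134  17  15 187]
 [252 134   9   9  57]
 [223 151  18  18 237]
 [227 172  21  21 311]]
```

```bash
python3 -c "
from workcell import *
print(close_job())"
```

```text
the job is handed in; nothing more can be done
None
```

The sample canister was the one in pocket 0 (about 7 N, against 1.5 to 2.1 N for the others); it now stands upright near the middle of the scale's pan, the three empties are back down in their own pockets, and the job was handed in at about 29 s of the 72 s allowed.

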